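Clear the shipping spacer and set the tag punch's feed slide

ROBOT

A 6-joint arm with a two-finger parallel gripper is mounted at the origin on a cart in front of the work surface, level with it; the furniture and walls round the work are solid. World frame = base frame: x ahead of the robot, y to its left, z up, the work surface at z = 0. Lengths are in m, angles in rad, forces in N, time in s.
With the tool pointing down it reaches from about 0.4 to 0.825 m from the base axis. Payload 7 kg.
Tool frame: the origin (TCP) lies midway between the tips of the shut fingers; the grasp point (between the pads) lies arm.hold_point_z behind it (arm.hold_point_z is the distance from the TCP to the grasp point, in m); z points along the fingers, y is the line along which they close (so a half turn about z gives the same grasp; the last joint's range is limited). The gripper opens to 88 mm and grips with 3 to 60 N. Pads are 19 mm wide; open, the fingers measure 130 mm over their backs; the gripper's body (78 mm by 193 mm) begins 47 mm behind the grasp point.
Start: joints at [1.523, 0.359, 0.012, 0, -1.224, -0.288], TCP at [0.222, 0.637, 0.227] pointing down, gripper open.
Joint ranges: [-3.07, 3.07], [-1.43, 2.12], [-1.02, 1.25], [-3.03, 1.67], [-3.05, -0], [-3.03, 3.03]. Speed limits (rad/s): [2.39, 2.39, 3.01, 3.14, 3.14, 3.14].

INTERFACE

Orientations are given as [roll, pitch, yaw] about the fixed x, y, z axes, in that order (R = Rz(yaw) Ry(pitch) Rx(roll)).
In Python, from station import arm gives the robot as it stands.
- The arm moves only by the shell command python3 -m crank 'ROWS' [OPENING] [FORCE]. ROWS is JSON, a list that holds one entry, the list of rows, each a list of 4 numbers: the shift along the tool's x, y, z in units of 25 mm (1.0 is 25 mm), then the turn about the tool's z in units of 5 degrees (1.0 is 5 degrees). A call has 1 to 12 rows; each row is the pose to reach, as a shift and turn from the pose commanded when the call began, along the tool's axes at that moment; what a row does not reach only later rows make up. A row lasts 1/8 s, in which the tool goes at most 62.5 mm and 10.7 degrees, less where a joint would pass 70% of its speed; a pose out of reach is approached as far as the arm can. A call with a gripper value outside its range is refused whole. OPENING is the closure, from 0 (fully open) to 1 (shut), set as the call begins (- or left out, the last holds). The fingers move at their own pace and stop on an object; FORCE is the grip in N (left out, the last holds). Time passes only in rows, so rows that repeat a pose let the fingers close. It gives the time, the measured TCP pose, the force, the opening and the grip force at its end, in the units of the state.
- arm.get_state(): the state, without advancing time (a new reading comes with each control period).
- arm.grab_frame(name): name is "side" or "top" or "wrist"; returns (picture, depth): 420x560x3 uint8, red, green, blue; 420x560 float32, m along the optical axis (not along the pixel's ray), 0 where there is no reading.
- arm.get_calibration(name): a dict with "mtx" (3x3 intrinsics, pixels), "k1" (the pictures are not rectified: a ray, as slopes to the right and down, at radius r is drawn at 1 + k1 r^2 times it, then the intrinsics apply), "R" (3x3) and "t" (3): a world point X has camera coordinates R X + t; the wrist camera has in their place "mount" (4x4, takes a point from camera to tool coordinates, whose origin is the TCP and whose axes are the flange's). Camera axes: x right, y down, z forward; pixel columns grow to the right and rows downward; lengths in m; the calibration is good to about 2 mm. A picture is of the moment at which its call begins: read the wrist's pose just before it. get_calibration takes no time and is no camera call.
- arm.job_done(): hands the job in; it is judged then, once.
Trained networks look in the newest picture that a camera, given by its name, has taken for a name from the list of things; names that differ only in an ending like _2 or _b are one class to them, and where a whole thing is asked for, a point or a joint stands for the part that bears it (a point fixed in the world has none). Each returns a list of dicts, best first, with "score" (0 to 1); they miss things now and then, are a little off and sometimes report something else, mostly with a low value. They report only what shows in the picture. A call takes as long as a camera call. They do not tell look-alikes from the thing itself.
- arm.recognise(thing, camera): "extent" ([left, top, width, height] in pixels, round what is visible of it).
- arm.trace(thing, camera): "mask" (420x560 bool, what is visible of it) and "extent" ([left, top, width, height] in pixels, round what is visible of it).
The state is a dict: "t": time; "q": joint angles; "qd": joint speeds; "joint_efforts": joint torques, N m; "eef_pos": TCP position; "ee_rot": TCP orientation; "force": force on the tool from outside, world axes, zero at the start; "moment": the same for the moment, N m; "width": finger opening in m; "gripper_force": force on a finger pad.
Only numpy, scipy, OpenCV 4.12 (cv2) and the standard library are available. Lean on these libraries where they do the work, as an engineer would, in place of code of your own. Each camera call takes 0.05 s, during which the arm holds its last target. There are 200 camera calls.

TASK

Make the new tag punch ready for work: pull the wooden shipping spacer out of the narrow throat under the punch head and put it down in the wooden tray, and push the feed slide by its upright grip right home against its end stop, so that its bar runs through the emptied throat. Do not bump the punch head, and leave the gift box, tin, egg cup and soap where they are.

Things in the scene. Friction and masses are not known exactly. Their poses are not given: they have to be found in the camera images.
- punch: bench tag punch, fixed to the table: wooden base board, top 20 mm above the table, x -35 to +95 and y -65 to +175 mm in its own axes. Origin on the table under the middle of the throat; z up, x away from the robot (yaw within 0.3 rad), y along the feed slide's track
- throat (a point): middle of the throat, 45 mm above punch's origin: the 12 mm gap (in y) between two upright steel cheeks, each 50 mm long in x, 8 mm thick, tops 70 mm above the table. Open at the top and towards the robot (-x), closed behind. The cheek on the -y side is sprung (gives 3 mm) and presses the spacer with about 5 N against the rigid +y cheek
- punch_head: dark steel head fixed on the punch, same origin and axes as punch: a rear column and an arm, 50 mm wide in y, that overhangs the throat from x -5 to +90 mm, underside 200 and top 250 mm above the table; a plunger under it at x +30 ends at 170 mm. A gripper pointing straight down at the spacer hits it: lean its body 35 degrees back to the robot (-x) and draw the spacer out on that slant
- spacer_mid (a point): centre of the loose shipping spacer, a light wooden plate 44 mm (x, along the throat) x 12 mm (y, thickness) x 80 mm high (z), about 40 g (varies). At the start it stands upright in the throat on the base board, centre 60 mm above the table, axes like the punch's; only its top 30 mm stand out above the cheeks: grip its two broad faces there
- feed_slide (a joint): travel of the feed slide in m: 0 outer end, 0.052 fully home against the end stop; it grows as the slide moves along the punch's -y towards the throat. It stays where it is left and moves with about 1.5 N. While the spacer is in the throat the slide's bar butts against it after about 0.008
- feed_grip (a point): centre of the top face of the slide's upright dark wooden grip, 84 mm above the table; moves with the slide. The grip is 24 mm in the punch's x, 14 mm in its y, and stands 40 mm above the slide's 40 x 40 mm metal block. It lies at x 0, y 135 mm minus the travel in the punch's axes
- tray_in (a point): centre of the inner floor of the open wooden tray (fixed to the table), 6 mm above the table; outside 140 (its x) x 160 (its y) x 28 mm high, walls 6 mm. It stands to the right or to the left of the punch. The spacer may lie, lean or stand in it in any way.
- gift_box: bystander: a wrapped gift box 112 x 134 x 60 mm on the other side of the punch from the tray; origin at the centre of its underside
- tin: bystander: a round tin 67 mm across, 29 mm high, in front of the punch; origin at the centre of its underside
- cup: bystander: a wooden egg cup 50 mm across, 53 mm high, in front of the punch; origin at the centre of its underside
- soap: bystander: a soap bar with paper band 63 x 82 x 25 mm, in front of the punch; origin at the centre of its underside
Things that resemble listed ones, but are neither listed nor needed, are in the scene too. Of the things like the part that bears spacer_mid, leave any that is purple; of the rest the smaller one is meant.

How it is judged:
By the outcome, as a careful person would: the job done as asked, in the order asked, and still so for the second after the job is handed in, with the robot touching nothing.
It also fails if it takes over 51 s, if anything falls off the work surface, if the arm or the gripper's body presses on something with over 40 N, if the wrist force passes 120 N, or if a joint passes its speed limit or range.

## Working session

There is one attempt and no reset: what is moved stays moved. The work goes in short steps, Python scripts to look and compute and a shell command to move; the robot and the scene stay as the last step left them, time stands still between calls to the robot, and variables do not carry over. Pictures are saved under pics/ and viewed, at most 10 in all, crops included, and the job is handed in when it is done.

```bash
mkdir -p pics; ls; cat > h.py <<'E'
import numpy as np,cv2
from scipy.spatial.transform import Rotation as Ro
from station import arm
def pts(name,depth,px,st=None):
    c=arm.get_calibration(name);K=np.array(c["mtx"]);px=np.asarray(px,float).reshape(-1,2)
    d=np.array([(px[:,0]-K[0,2])/K[0,0],(px[:,1]-K[1,2])/K[1,1]]).T;u=d.copy()
    for _ in range(10): u=d/(1+c["k1"]*(u**2).sum(1,keepdims=True))
    z=depth[px[:,1].astype(int),px[:,0].astype(int)][:,None]
    P=np.hstack([u*z,z])
    if name=="wrist":
        m=np.array(c["mount"]);P=P@m[:3,:3].T+m[:3,3]
        return P@Ro.from_euler('xyz',st["ee_rot"]).as_matrix().T+np.array(st["eef_pos"])
    return (P-np.array(c["t"]))@np.array(c["R"])
def cloud(name,depth,mask,st=None):
    v,u=np.nonzero(mask&(depth>0));return pts(name,depth,np.c_[u,v],st)
E
python3 - <<'E'
from h import *
st=arm.get_state();print(st["t"],st["eef_pos"],st["ee_rot"],st["width"],arm.hold_point_z)
for n in("top","side"):
    im,d=arm.grab_frame(n);cv2.imwrite(f"pics/{n}0.png",im[...,::-1]);np.savez(f"{n}0.npz",im=im,d=d)
    for th in("spacer_mid","feed_grip","tray_in","punch_head","punch"):
        for r in arm.trace(th,n)[:3]:
            P=cloud(n,d,r["mask"]);print(n,th,round(r["score"],2),r["extent"],np.median(P,0).round(3) if len(P) else "",P.min(0).round(3) if len(P) else "",P.max(0).round(3) if len(P) else "")
E
```

```text
pics
0.0 [0.22227106 0.63682634 0.22562809] [ 3.13994207e+00 -1.03257667e-04 -3.35888729e-01] 0.08761440854320517 0.0188
top spacer_mid 0.61 [295.5, 193.6, 6.4, 19.1] [ 0.601 -0.053  0.097] [ 0.587 -0.064  0.021] [ 0.617 -0.039  0.211]
top spacer_mid 0.59 [339.0, 196.5, 27.2, 13.9] [ 0.597 -0.182  0.07 ] [ 0.588 -0.214 -0.005] [ 0.619 -0.16   0.084]
top spacer_mid 0.57 [224.3, 112.1, 17.1, 34.5] [0.778 0.095 0.104] [0.756 0.09  0.01 ] [0.814 0.106 0.114]
top feed_grip 0.64 [234.6, 199.7, 56.0, 28.2] [0.582 0.056 0.041] [ 0.55  -0.038  0.014] [0.614 0.095 0.087]
top feed_grip 0.41 [277.1, 280.7, 26.4, 28.5] [ 0.384 -0.031  0.022] [ 0.35  -0.07  -0.006] [0.416 0.007 0.03 ]
top tray_in 0.95 [378.4, 197.4, 82.9, 74.9] [ 0.525 -0.347  0.006] [ 0.439 -0.437 -0.005] [ 0.609 -0.25   0.034]
top punch_head 0.83 [276.9, 147.5, 35.6, 46.4] [ 0.65  -0.037  0.233] [ 0.6   -0.082 -0.004] [ 0.747 -0.003  0.253]
top punch_head 0.33 [235.7, 202.1, 54.4, 25.2] [0.579 0.059 0.042] [ 0.552 -0.033  0.021] [0.607 0.093 0.087]
top punch 0.65 [216.8, 145.4, 109.7, 89.0] [0.621 0.002 0.021] [ 0.528 -0.12  -0.003] [0.757 0.139 0.253]
side spacer_mid 0.84 [296.4, 205.6, 19.8, 34.6] [ 0.601 -0.057  0.086] [ 0.586 -0.065  0.025] [ 0.631 -0.043  0.102]
side spacer_mid 0.79 [327.3, 240.8, 15.9, 42.0] [ 0.595 -0.195  0.052] [ 0.588 -0.206  0.001] [ 0.61  -0.16   0.082]
side spacer_mid 0.78 [343.1, 155.9, 10.0, 34.0] [0.807 0.092 0.064] [ 0.698 -0.048 -0.   ] [0.916 0.229 0.199]
side feed_grip 0.9 [258.4, 187.9, 39.1, 36.0] [0.575 0.062 0.042] [ 0.547 -0.018  0.   ] [0.623 0.202 0.086]
side tray_in 0.66 [285.2, 297.0, 118.8, 107.6] [ 0.525 -0.35   0.006] [ 0.438 -0.439 -0.004] [ 0.627 -0.239  0.03 ]
side punch_head 0.97 [301.5, 140.7, 47.4, 85.1] [ 0.668 -0.049  0.178] [ 0.599 -0.076  0.009] [0.8   0.093 0.252]
side punch 0.63 [252.5, 138.2, 101.3, 117.4] [ 0.631 -0.048  0.046] [ 0.529 -0.123  0.   ] [0.789 0.228 0.252]
```

View pics/top0.png

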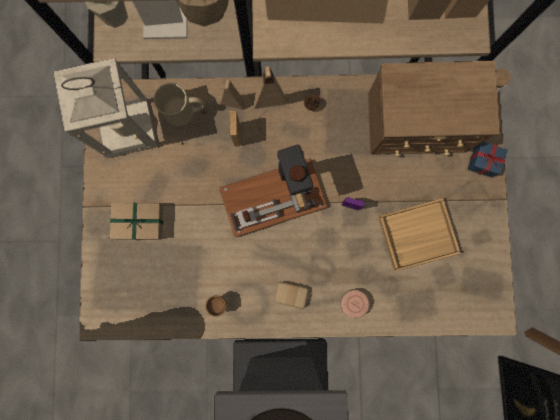

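View pics/side0.png

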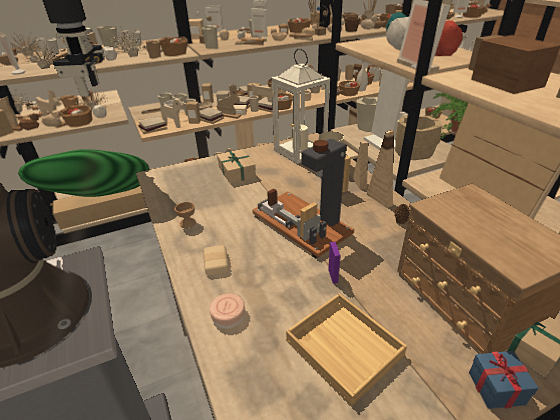

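The three spacer-like plates are:
- **Throat plate:** top picture (298,203), side (306,222). It is wooden and stands about 100 mm high at the top, in the throat.
- **Purple plate:** top (352,203), side (335,262). It must be left alone.
- **Wooden plate at the back:** top (233,128). Its top is at about 114 mm, so it is larger.

The throat plate is the smaller non-purple one, so it is the one meant. Next I'll confirm it in a crop, fit the punch pose and check the move tool's usage.

```bash
python3 -m crank 2>&1 | head -20; python3 - <<'E'
from h import *
from station import arm
print([a for a in dir(arm) if a[0]!='_'])
z=np.load("top0.npz");im,d=z["im"],z["d"]
P=cloud("top",d,np.ones(d.shape,bool))
def sel(zl,zh,xl,xh,yl,yh):
    return P[(P[:,2]>zl)&(P[:,2]<zh)&(P[:,0]>xl)&(P[:,0]<xh)&(P[:,1]>yl)&(P[:,1]<yh)]
B=sel(.014,.028,.5,.78,-.16,.17)
# rectangle incl. all punch points above board
A=sel(.014,.3,.5,.78,-.15,.17)
for Q in(B,A):
    r=cv2.minAreaRect(Q[:,:2].astype(np.float32)*1000);print(r,len(Q))
H=sel(.225,.27,.5,.85,-.15,.1);print("head",cv2.minAreaRect(H[:,:2].astype(np.float32)*1000))
G=sel(.075,.09,.5,.65,-.02,.12);print("grip",G.mean(0),len(G),cv2.minAreaRect(G[:,:2].astype(np.float32)*1000))
T=sel(.022,.036,.42,.63,-.46,-.23);print("tray",cv2.minAreaRect(T[:,:2].astype(np.float32)*1000))
a=cv2.resize(im[130:250,205:375,::-1],(800,565),interpolation=2)
s=np.load("side0.npz");b=cv2.resize(s["im"][130:290,240:400,::-1],(565,565),interpolation=2)
cv2.imwrite("pics/c0.png",cv2.resize(np.hstack([a,b]),(800,331)))
z2=s["d"];P=cloud("side",z2,np.ones(z2.shape,bool))
S=sel(.085,.103,.55,.66,-.1,0);print("spacer top",S.mean(0),len(S),cv2.minAreaRect(S[:,:2].astype(np.float32)*1000))
G=sel(.075,.09,.5,.65,-.02,.12);print("grip",G.mean(0),len(G))
E
```

```text
invalid input
['Unreachable', 'get_calibration', 'get_state', 'grab_frame', 'hold_point_z', 'job_done', 'recognise', 'trace']
((674.2376708984375, 25.247817993164062), (239.36724853515625, 239.87547302246094), 17.007585525512695) 3269
((675.8831787109375, 25.751129150390625), (242.8087158203125, 239.87547302246094), 17.007585525512695) 5563
head ((650.426513671875, -38.95181655883789), (95.14735412597656, 50.03348922729492), 17.06343650817871)
grip [0.57114166 0.07233078 0.08175977] 61 ((571.23681640625, 72.66802978515625), (23.178672790527344, 14.186833381652832), 15.591740608215332)
tray ((524.7070922851562, -344.9266662597656), (140.1278076171875, 163.94334411621094), 14.359810829162598)
spacer top [ 0.60727681 -0.05497647  0.09557842] 132 ((608.3593139648438, -52.309452056884766), (47.01203155517578, 12.937383651733398), 17.82311248779297)
grip [0.57062836 0.06975505 0.08158898] 47
```

View pics/c0.png

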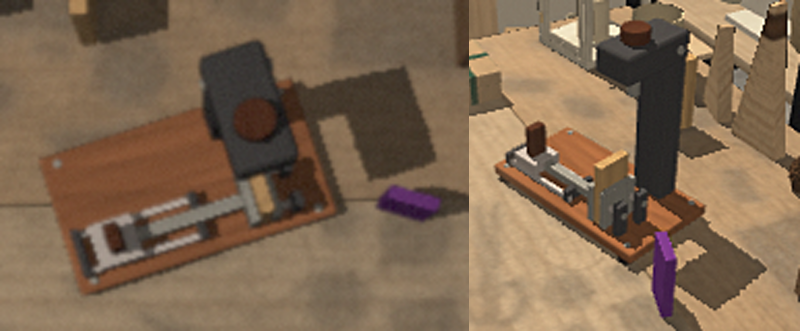

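The crop confirms it: the wooden plate stands in the throat between the steel cheeks, and the purple plate stands apart. The punch yaw is about 17° and its origin is about (0.609, -0.052). I'll move to free space in front on the same azimuth and turn the tool to match. Then I'll see how tilt can be obtained, since the rows only shift and turn about tool z.

```bash
python3 -m crank '[[[0,0,-3,0],[3,3,-6,-2],[16.2,15.1,-6.2,-7.25],[16.2,15.1,-6.2,-7.25],[16.2,15.1,-6.2,-7.25],[16.2,15.1,-6.2,-7.25],[16.2,15.1,-6.2,-7.25],[16.2,15.1,-6.2,-7.25],[16.2,15.1,-6.2,-7.25],[16.2,15.1,-6.2,-7.25],[16.2,15.1,-6.2,-7.25],[16.2,15.1,-6.2,-7.25]]]' 0 10; python3 -c "
from h import *
s=arm.get_state();print(s['t'],s['q'],s['ee_rot'])"
```

```text
t: 2.1
eef_pos: [0.4806, 0.1469, 0.3816]
ee_rot: [-3.141, -0.0, 0.295]
force: [-0.1, 0.7, 0.3]
width: 0.0875
gripper_force: 0.0
2.1 [ 6.88061258e-01  4.30876914e-03 -8.36837109e-02 -2.12618761e-04
 -1.48256062e+00  1.17774246e+00] [-3.14130385e+00 -1.43560414e-04  2.94988665e-01]
```

```bash
python3 -m crank '[[[0,2.5,-1,0],[2,5,-1,0],[4,7.6,-1,0],[6,7.6,-1,0],[8,7.6,-1,0],[10,7.6,-1,0],[12,7.6,-1,0],[13.5,7.6,-1,0],[15,7.6,-1,0],[16,7.6,-1,0],[16,7.6,-1,0]]]'; python3 -c "
from h import *
s=arm.get_state();print(s['t'],s['q'],s['ee_rot'])"
```

```text
t: 3.48
eef_pos: [0.904, 0.0844, 0.3942]
ee_rot: [3.136, -0.013, 0.299]
force: [-0.7, -0.1, 1.0]
width: 0.0881
gripper_force: 0.0
3.475 [ 0.30816658  0.85624809  1.25066452  0.00576147 -1.95199566  1.56415732] [ 3.13636099 -0.01325783  0.29938344]
```

```bash
python3 -m crank '[[[0,0,-2,0],[0,0,-4,0],[0,0,-6,0],[0,0,-8,0],[0,0,-8,0]]]'; python3 -c "
from h import *
s=arm.get_state();print(s['t'],s['q'],s['ee_rot'])"
```

```text
t: 4.1
eef_pos: [0.8283, 0.0748, 0.5262]
ee_rot: [3.12, -0.066, 0.298]
force: [0.5, 0.7, 0.9]
width: 0.0877
gripper_force: 0.0
4.1 [ 0.33396028  0.70384019  1.25160263  0.02728286 -2.05297758  1.54731909] [ 3.11980314 -0.06625858  0.29776026]
```

```bash
python3 -m crank '[[[0,0,0,0]]]';  python3 -m crank '[[[2.5,0,0,0],[5,0,0,0],[7.5,0,0,0],[10,0,0,0],[12,0,0,0],[12,0,0,0]]]'; python3 -c "
from h import *
s=arm.get_state();print(s['t'],s['q'],s['ee_rot'])"
```

```text
t: 4.22
eef_pos: [0.8293, 0.0749, 0.5244]
ee_rot: [3.12, -0.065, 0.298]
force: [0.2, -0.3, -0.5]
width: 0.0875
gripper_force: 0.0
t: 4.97
eef_pos: [0.9158, 0.125, 0.4352]
ee_rot: [3.104, -0.116, 0.299]
force: [-0.9, 0.2, -0.6]
width: 0.0875
gripper_force: 0.0
4.975 [ 0.36314462  0.82052341  1.25061846  0.04687423 -1.8871109   1.52176383] [ 3.10437523 -0.11605666  0.29915364]
```

```bash
python3 - <<'E'
from h import *
for n in("top","side"):
    d=np.load(n+"0.npz")["d"];P=cloud(n,d,np.ones(d.shape,bool))
    for zl in np.arange(.15,1.0,.1):
        Q=P[(P[:,2]>zl)&(P[:,2]<zl+.1)&(P[:,0]>.55)&(abs(P[:,1]-.05)<.35)&(P[:,0]<1.6)]
        if len(Q): print(n,round(zl,2),len(Q),np.percentile(Q[:,0],[0,2,20]).round(2),Q[Q[:,0].argmin()].round(2))
E
```

```text
top 0.15 5518 [0.6  0.61 0.69] [ 0.6  -0.03  0.22]
top 0.25 2302 [0.63 0.65 0.78] [ 0.63 -0.05  0.25]
side 0.15 9572 [0.6  0.61 0.74] [ 0.6  -0.04  0.23]
side 0.25 9101 [0.62 0.78 0.98] [ 0.62 -0.05  0.25]
side 0.35 5747 [0.97 0.98 1.02] [0.97 0.06 0.4 ]
side 0.45 381 [0.98 0.98 0.98] [0.98 0.07 0.48]
```

```bash
cat > s.py <<'E'
from h import *
s=arm.get_state();R=Ro.from_euler('xyz',s['ee_rot']).as_matrix();z=R[:,2]
print(round(s['t'],2),np.round(s['q'],2),np.round(s['eef_pos'],3),"tilt",np.degrees(np.arccos(-z[2])).round(1),"az",np.degrees(np.arctan2(z[1],z[0])).round(1),"tooly",R[:,1].round(3))
E
python3 -m crank '[[[-2,2,-2.5,0],[-4,3,-5,0],[-5,4,-8,0],[-5,4,-12,0],[-5,4,-14,0]]]' >/dev/null; python3 s.py; python3 -m crank '[[[2.5,0,-2.5,0],[5,0,-5,0],[8,0,-8,0]]]' >/dev/null; python3 s.py;python3 -m crank '[[[4,0,-1,0],[10,0,-2,0],[10,0,-2,0]]]' >/dev/null; python3 s.py
```

```text
5.6 [ 0.28  0.57  1.25  0.06 -2.11  1.61] [0.761 0.004 0.635] tilt 9.1 az -2.1 tooly [ 0.287 -0.957  0.051]
5.97 [ 0.34  0.55  1.25  0.09 -2.08  1.58] [0.764 0.035 0.651] tilt 11.7 az -3.1 tooly [ 0.286 -0.956  0.07 ]
6.35 [ 0.37  0.61  1.25  0.11 -1.98  1.55] [0.82  0.073 0.619] tilt 14.5 az -3.2 tooly [ 0.282 -0.955  0.087]
```

```bash
python3 -m crank '[[[0,-2.5,0,0],[0,-5,0,0],[0,-7.5,0,0],[0,-10,0,0],[1,-12.5,0,0],[2,-15,0,0],[4,-16,0,0],[7,-17,-1,0]]]' >/dev/null; python3 s.py; python3 -m crank '[[[3,-2,-2,0],[8,-5,-4,0],[10,-6,-4,0]]]' >/dev/null; python3 s.py;python3 -m crank '[[[3,-2,-2,0],[8,-5,-4,0],[10,-6,-4,0]]]' >/dev/null; python3 s.py
```

```text
7.35 [ 0.85  0.72  1.25  0.24 -1.88  1.12] [0.763 0.462 0.563] tilt 17.4 az 0.9 tooly [ 0.284 -0.955  0.084]
7.72 [ 0.9   0.73  1.25  0.27 -1.83  1.07] [0.759 0.51  0.568] tilt 20.7 az 5.5 tooly [ 0.285 -0.956  0.073]
8.1 [ 0.95  0.74  1.25  0.3  -1.77  1.03] [0.752 0.556 0.573] tilt 23.8 az 8.6 tooly [ 0.29  -0.955  0.063]
```

```bash
python3 -m crank '[[[4,-1,-2,0],[9,-3,-4,0],[10,-3,-4,0]]]' >/dev/null; python3 s.py; python3 -m crank '[[[4,-1,-2,0],[9,-3,-4,0],[10,-3,-4,0]]]' >/dev/null; python3 s.py;python3 -m crank '[[[4,-1,-2,0],[9,-3,-4,0],[10,-3,-4,0]]]' >/dev/null; python3 s.py
```

```text
8.47 [ 0.96  0.74  1.25  0.33 -1.72  1.03] [0.763 0.566 0.59 ] tilt 27.1 az 11.2 tooly [ 0.294 -0.954  0.053]
8.85 [ 0.97  0.73  1.25  0.35 -1.68  1.03] [0.768 0.576 0.613] tilt 30.5 az 13.4 tooly [ 0.3   -0.953  0.042]
9.22 [ 0.99  0.71  1.25  0.38 -1.64  1.02] [0.768 0.584 0.641] tilt 33.9 az 15.1 tooly [ 0.306 -0.951  0.032]
```

```bash
cat > go.py <<'E'
import sys
from h import *
O=np.array([.609,-.052,0]);ya=np.radians(17.0);A=np.array([[np.cos(ya),-np.sin(ya),0],[np.sin(ya),np.cos(ya),0],[0,0,1]])
def shift(w):
    s=arm.get_state();R=Ro.from_euler('xyz',s['ee_rot']).as_matrix()
    return (R.T@(np.array(w)-s['eef_pos'])/.025).round(2)
if __name__=="__main__":
    for a in sys.argv[1:]:  # local punch coords in mm
        w=O+A@(np.array(eval(a))/1000);print(a,w.round(3),"rows",shift(w))
    s=arm.get_state();print("local now",(A.T@(s['eef_pos']-O)*1000).round(1))
E
python3 -m crank '[[[4,-1,-2,0],[9,-3,-4,0]]]' >/dev/null; python3 s.py; python3 go.py "(-63,0,300)" "(-63,0,178)" "(-120,150,400)"
```

```text
9.47 [ 1.    0.69  1.25  0.41 -1.6   1.02] [0.766 0.59  0.671] tilt 37.3 az 16.5 tooly [ 0.312 -0.95   0.022]
(-63,0,300) [ 0.549 -0.07   0.3  ] rows [-22.42  22.04   2.23]
(-63,0,178) [ 0.549 -0.07   0.178] rows [-25.37  21.93   6.11]
(-120,150,400) [0.45  0.056 0.4  ] rows [-21.63  16.08  -2.36]
local now [337.6 567.9 671.2]
```

```bash
python3 -m crank '[[[-3,0,-1,0],[-7,3,-2,0],[-21.6,16.1,-2.4,0],[-21.6,16.1,-2.4,0],[-21.6,16.1,-2.4,0],[-21.6,16.1,-2.4,0],[-21.6,16.1,-2.4,0],[-21.6,16.1,-2.4,0],[-21.6,16.1,-2.4,0],[-21.6,16.1,-2.4,0],[-21.6,16.1,-2.4,0],[-21.6,16.1,-2.4,0]]]' ; python3 s.py; python3 go.py "(-100,0,240)"  "(-72,0,184)"
```

```text
t: 10.98
eef_pos: [0.4487, 0.0544, 0.4006]
ee_rot: [3.114, -0.648, 0.336]
force: [0.4, -1.2, 0.6]
width: 0.0877
gripper_force: 0.0
10.97 [ 0.82 -0.56 -0.74  0.42 -0.86  0.89] [0.449 0.054 0.401] tilt 37.2 az 16.6 tooly [ 0.313 -0.949  0.022]
(-100,0,240) [ 0.513 -0.081  0.24 ] rows [-3.36  5.82  5.68]
(-72,0,184) [ 0.54  -0.073  0.184] rows [-3.82  5.79  8.14]
local now [-122.2  148.6  400.6]
```

```bash
python3 -m crank '[[[-0.5,2,1,0.2],[-1.7,4,3,0.3],[-3.4,5.8,5.7,0.3],[-3.4,5.8,5.7,0.3],[-3.4,5.8,5.7,0.3]]]' ; python3 s.py; python3 - <<'E'
from h import *
st=arm.get_state();im,d=arm.grab_frame("wrist");cv2.imwrite("pics/w1.png",im[...,::-1]);np.savez("w1.npz",im=im,d=d)
P=cloud("wrist",d,np.ones(d.shape,bool),st)
for r in arm.trace("spacer_mid","wrist")[:3]:
    Q=cloud("wrist",d,r["mask"],st);print(r["score"],r["extent"],np.median(Q,0).round(3))
    T=Q[(Q[:,2]>.094)&(Q[:,2]<.106)]
    if len(T)>20: print(T.mean(0).round(4),cv2.minAreaRect(T[:,:2].astype(np.float32)*1000))
E
python3 go.py "(-72,0,184)" "(6,0,80)"
```

```text
t: 11.6
eef_pos: [0.513, -0.0821, 0.2362]
ee_rot: [3.134, -0.642, 0.297]
force: [-0.2, -0.4, 0.7]
width: 0.0876
gripper_force: 0.0
11.6 [ 0.15 -0.2  -0.69 -0.18 -0.45  1.85] [ 0.513 -0.082  0.236] tilt 36.8 az 16.3 tooly [ 0.288 -0.958  0.006]
0.88 [271.1, 170.1, 8.8, 63.9] [ 0.596 -0.053  0.099]
[ 0.6065 -0.0503  0.0996] ((607.514892578125, -50.0947151184082), (43.80091094970703, 10.96556282043457), 17.185714721679688)
0.81 [190.7, 21.0, 38.3, 87.7] [0.776 0.093 0.072]
[0.7767 0.095  0.1003] ((784.00537109375, 99.98580169677734), (58.33332824707031, 16.79698371887207), 1.7574658393859863)
0.61 [355.6, 222.6, 52.3, 30.8] [ 0.599 -0.171  0.079]
(-72,0,184) [ 0.54  -0.073  0.184] rows [-0.49  0.01  2.45]
(6,0,80) [ 0.615 -0.05   0.08 ] rows [-0.5  -0.03  7.65]
local now [-99.1   0.7 240.1]
```

View pics/w1.png

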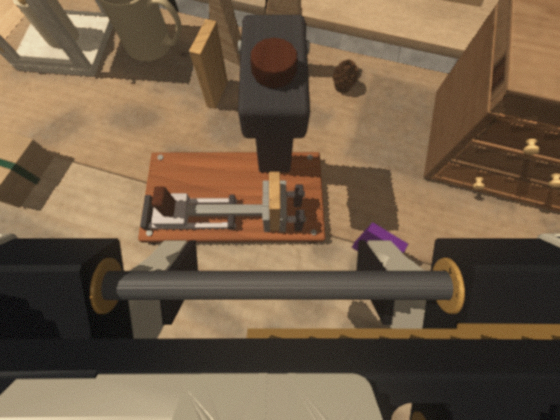

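The picture shows the spacer at (274,190), the head at (275,75) and the purple plate at (380,238). The gripper is lined up, so I'll approach along the slant.

```bash
python3 -m crank '[[[-0.3,-0.05,1.5,0],[-0.5,-0.07,3,0],[-0.5,-0.07,4.5,0],[-0.5,-0.07,6,0],[-0.5,-0.07,7,0],[-0.5,-0.07,7,0]]]' 0.4; python3 s.py; python3 go.py  "(6,1,80)"
```

```text
t: 12.45
eef_pos: [0.606, -0.0495, 0.093]
ee_rot: [3.133, -0.648, 0.305]
force: [-0.5, -1.3, 0.7]
width: 0.0526
gripper_force: 0.0
12.45 [ 0.13  0.18 -0.59 -0.56 -0.19  2.27] [ 0.606 -0.049  0.093] tilt 37.1 az 16.6 tooly [ 0.295 -0.955  0.007]
(6,1,80) [ 0.614 -0.049  0.08 ] rows [-0.05  0.09  0.61]
local now [-2.1  3.3 93. ]
```

```bash
python3 -m crank '[[[-0.05,0.06,0.3,0],[-0.05,0.06,0.55,0],[-0.05,0.06,0.55,0]]]'; python3 s.py; python3 go.py  "(6,1,80)"; python3 -m crank '[[[0,0,0,0],[0,0,0,0],[0,0,0,0],[0,0,0,0]]]' 1 25
```

```text
t: 12.82
eef_pos: [0.6124, -0.0501, 0.0816]
ee_rot: [3.132, -0.648, 0.304]
force: [-0.2, 0.2, 0.4]
width: 0.0524
gripper_force: 0.0
12.82 [ 0.11  0.21 -0.57 -0.62 -0.19  2.34] [ 0.612 -0.05   0.082] tilt 37.1 az 16.5 tooly [ 0.293 -0.956  0.008]
(6,1,80) [ 0.614 -0.049  0.08 ] rows [ 0.03 -0.01  0.1 ]
local now [ 3.8  0.8 81.6]
t: 13.32
eef_pos: [0.6121, -0.0507, 0.0804]
ee_rot: [3.132, -0.647, 0.303]
force: [0.2, -1.0, 0.5]
width: 0.0179
gripper_force: 0.0
```

```bash
python3 -m crank '[[[0,0,0,0],[0,0,0,0],[0,0,0,0]]]'
```

```text
t: 13.7
eef_pos: [0.612, -0.0503, 0.0802]
ee_rot: [3.133, -0.646, 0.303]
force: [-1.2, 2.9, 1.3]
width: 0.0119
gripper_force: 25.0
```

```bash
python3 -m crank '[[[0,0,-0.5,0],[0,0,-1,0],[0,0,-1.5,0],[0,0,-2,0],[0,0,-2.7,0],[0,0,-3.5,0],[0,0,-4.3,0],[0,0,-5.2,0],[0,0,-5.2,0]]]' - 30; python3 s.py; python3 go.py; python3 - <<'E'
from h import *
im,d=arm.grab_frame("side");cv2.imwrite("pics/s2.png",cv2.resize(im[100:420,200:440,::-1],(600,800))[:600])
t=cloud("top",np.load("top0.npz")["d"],np.ones((420,560),bool))
E
```

```text
t: 14.82
eef_pos: [0.537, -0.0732, 0.1856]
ee_rot: [3.131, -0.65, 0.303]
force: [0.2, 0.5, -0.1]
width: 0.0114
gripper_force: 30.0
14.82 [ 0.16 -0.09 -0.72 -0.26 -0.31  1.94] [ 0.537 -0.073  0.186] tilt 37.2 az 16.4 tooly [ 0.293 -0.956  0.008]
local now [-75.    0.8 185.6]
```

View pics/s2.png

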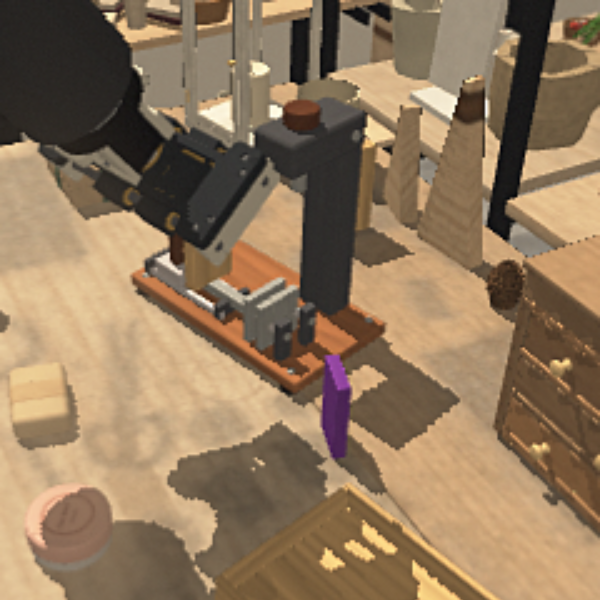

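```bash
python3 -c "
from go import *
print(shift([.535,-.2,.25]),shift([.528,-.345,.2]),shift([.528,-.345,.072]))"
```

```text
[ 0.3   4.85 -3.  ] [-2.5  10.3  -2.55] [-5.59 10.26  1.53]
```

```bash
python3 -m crank '[[[0.5,1,-2,0],[0.5,2.5,-3,0],[0.3,4.8,-3,0],[-1,7,-2.8,0],[-2.5,9,-2.55,0],[-2.5,10.3,-2.55,0],[-2.5,10.3,-2.55,0],[-2.5,10.3,-2.55,0]]]'; python3 s.py; python3 -c "
from go import *
print(shift([.528,-.345,.12]),shift([.528,-.345,.072]))"
```

```text
t: 15.88
eef_pos: [0.5279, -0.3446, 0.1979]
ee_rot: [3.134, -0.646, 0.301]
force: [0.7, -0.4, -0.3]
width: 0.0115
gripper_force: 30.0
15.88 [-0.63  0.18 -0.21 -0.68 -0.87  2.87] [ 0.528 -0.345  0.198] tilt 37.0 az 16.5 tooly [ 0.292 -0.956  0.006]
[-1.87 -0.    2.49] [-3.03 -0.01  4.02]
```

```bash
python3 -m crank '[[[-1,0,1,1.5],[-1.9,0,2.5,3],[-2.6,0,3.4,3],[-3,0,4,3],[-3,0,4,3]]]'; python3 s.py
```

```text
t: 16.5
eef_pos: [0.5283, -0.3439, 0.0731]
ee_rot: [-2.955, -0.622, -0.022]
force: [0.9, -0.2, -0.1]
width: 0.012
gripper_force: 30.0
16.5 [-0.67  0.35 -0.28 -0.84 -0.72  2.87] [ 0.528 -0.344  0.073] tilt 37.0 az 16.7 tooly [ 0.086 -0.985 -0.15 ]
```

```bash
python3 -m crank '[[[-0.1,0,0.15,0],[-0.1,0,0.15,0]]]'; python3 -m crank '[[[0,0,0,0],[0,0,0,0],[0,0,0,0],[0,0,0,0]]]' 0.5;  python3 -m crank '[[[0,0,-1,0],[0,0,-2.5,0],[0,0,-4.5,0],[0,0,-6.5,-1.5],[0,0,-6.5,-3]]]'; python3 s.py; python3 - <<'E'
from h import *
im,d=arm.grab_frame("side");cv2.imwrite("pics/s3.png",cv2.resize(im[140:420,230:440,::-1],(450,600)))
for r in arm.trace("spacer_mid","side")[:4]:
    Q=cloud("side",d,r["mask"]);print(round(r["score"],2),r["extent"],np.median(Q,0).round(3),Q.min(0).round(3),Q.max(0).round(3))
P=cloud("side",d,np.ones(d.shape,bool))
G=P[(P[:,2]>.075)&(P[:,2]<.09)&(P[:,0]>.5)&(P[:,0]<.65)&(P[:,1]>-.02)&(P[:,1]<.12)];print("grip",G.mean(0),len(G))
E
```

```text
t: 16.75
eef_pos: [0.5291, -0.3447, 0.0707]
ee_rot: [-2.958, -0.624, -0.021]
force: [0.8, 0.6, -0.8]
width: 0.012
gripper_force: 30.0
t: 17.25
eef_pos: [0.5287, -0.345, 0.0699]
ee_rot: [-2.957, -0.624, -0.022]
force: [0.4, 0.3, 0.3]
width: 0.0424
gripper_force: 0.0
t: 17.88
eef_pos: [0.4335, -0.375, 0.2049]
ee_rot: [3.119, -0.648, 0.312]
force: [0.5, 0.8, -0.9]
width: 0.0435
gripper_force: 0.0
17.88 [-0.81  0.13 -0.25 -0.7  -0.98  3.03] [ 0.433 -0.375  0.205] tilt 37.2 az 15.8 tooly [ 0.294 -0.956  0.018]
0.79 [328.1, 241.3, 10.5, 37.6] [ 0.595 -0.195  0.056] [ 0.588 -0.206  0.   ] [ 0.661 -0.102  0.082]
0.71 [331.8, 320.5, 23.0, 29.4] [ 0.529 -0.344  0.029] [ 0.408 -0.475  0.005] [ 0.551 -0.338  0.249]
0.6 [340.8, 157.8, 9.8, 33.0] [0.807 0.092 0.05 ] [ 0.701 -0.046 -0.002] [0.818 0.097 0.119]
grip [0.57027814 0.06969701 0.08132241] 49
```

View pics/s3.png

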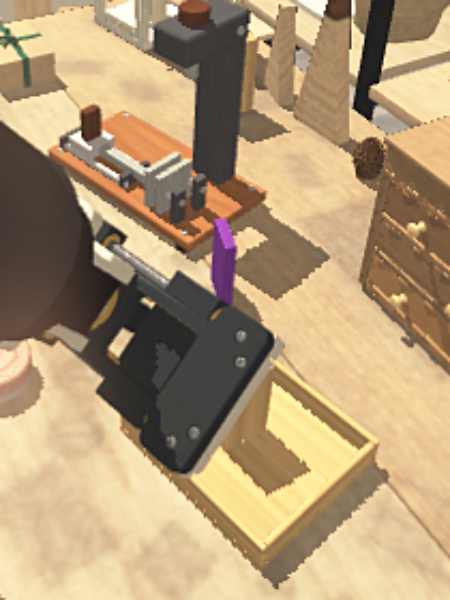

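The spacer stands in the tray (crop about (258,410)) and the throat is empty. Next is the slide grip at crop (90,122).

```bash
sed -i 's/O=np.array(\[.609,-.052,0\])/O=np.array([.608,-.051,0])/' go.py; python3 go.py "(-100,0,280)" "(-75,127,190)"
```

```text
(-100,0,280) [ 0.512 -0.08   0.28 ] rows [  7.06 -10.27   1.29]
(-75,127,190) [0.499 0.049 0.19 ] rows [  5.71 -15.39   4.72]
local now [-260.7 -257.4  201.8]
```

```bash
python3 -m crank '[[[1.2,0,-2,0],[3,-2,-2,0],[5,-5,-1,0],[7,-8,0,0],[7,-10.3,1.3,0],[7,-12,2,0],[6.5,-14,3,0],[5.7,-15.4,4.7,0],[5.7,-15.4,4.7,0],[5.7,-15.4,4.7,0]]]' ; python3 s.py; python3 - <<'E'
from h import *
st=arm.get_state();im,d=arm.grab_frame("wrist");cv2.imwrite("pics/w2.png",im[...,::-1])
P=cloud("wrist",d,np.ones(d.shape,bool),st)
G=P[(P[:,2]>.079)&(P[:,2]<.092)&(P[:,0]>.53)&(P[:,0]<.62)&(P[:,1]>.02)&(P[:,1]<.12)];print("grip",G.mean(0),len(G),cv2.minAreaRect(G[:,:2].astype(np.float32)*1000))
from go import O,A
print((A.T@(G.mean(0)-O)*1000).round(1))
E
python3 go.py "(2,127,66)"
```

```text
t: 19.23
eef_pos: [0.5102, 0.0392, 0.2072]
ee_rot: [-3.117, -0.621, 0.304]
force: [0.7, -1.6, -0.4]
width: 0.0436
gripper_force: 0.0
19.23 [ 0.48 -0.22 -1.02  0.46 -0.18  0.97] [0.51  0.039 0.207] tilt 35.6 az 19.8 tooly [ 0.313 -0.95  -0.02 ]
grip [0.5693343  0.07432636 0.08306637] 308 ((569.7552490234375, 74.74185180664062), (23.410762786865234, 13.35379409790039), 18.713499069213867)
[ -0.3 131.2  83.1]
(2,127,66) [0.573 0.071 0.066] rows [-1.09 -0.24  6.16]
local now [-65.1 116.6 207.1]
```

View pics/w2.png

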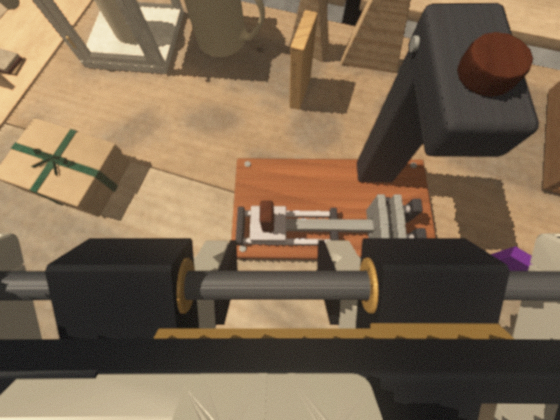

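The picture shows the dark grip at (266,215) between the fingers' lines. Now I'll approach it.

```bash
python3 -m crank '[[[-0.5,-0.3,1.5,0],[-0.8,-0.35,3,0],[-1,-0.35,4.2,0],[-1,-0.35,4.2,0]]]' ; python3 s.py; python3 go.py "(1,130,68)"
```

```text
t: 19.77
eef_pos: [0.5363, 0.0441, 0.1367]
ee_rot: [-3.082, -0.574, 0.305]
force: [-0.8, -0.4, 0.6]
width: 0.0437
gripper_force: 0.0
19.77 [ 0.42 -0.02 -1.02  0.4  -0.    1.07] [0.536 0.044 0.137] tilt 33.1 az 23.8 tooly [ 0.331 -0.942 -0.05 ]
(1,130,68) [0.571 0.074 0.068] rows [-0.09 -0.52  3.25]
local now [-40.7 111.9 136.7]
```

```bash
python3 -m crank '[[[0,-0.5,-0.5,0],[0.3,-0.7,0.3,0],[0,-0.7,1.3,0],[0,-0.7,1.3,0]]]' ; python3 s.py; python3 go.py "(1,130,68)"
```

```text
t: 20.27
eef_pos: [0.537, 0.0617, 0.1282]
ee_rot: [-3.072, -0.55, 0.306]
force: [0.2, 0.4, -0.4]
width: 0.044
gripper_force: 0.0
20.27 [ 0.44 -0.   -1.02  0.44 -0.    1.01] [0.537 0.062 0.128] tilt 31.7 az 25.2 tooly [ 0.336 -0.94  -0.06 ]
(1,130,68) [0.571 0.074 0.068] rows [-0.03  0.15  2.8 ]
local now [-34.9 128.6 128.2]
```

```bash
python3 -m crank '[[[0,0.1,0.6,0],[0,0.1,1.2,0],[0,0.1,1.5,0],[0,0.1,1.5,0]]]' >/dev/null; python3 s.py; python3 go.py "(1,130,68)"
```

```text
20.77 [ 0.46  0.1  -0.91  0.14 -0.01  1.3 ] [0.558 0.065 0.097] tilt 31.6 az 26.3 tooly [ 0.34  -0.938 -0.068]
(1,130,68) [0.571 0.074 0.068] rows [-0.1  -0.07  1.33]
local now [-14.  125.4  97.4]
```

```bash
python3 -m crank '[[[-0.1,-0.1,0.7,0],[-0.1,-0.1,1.2,0],[-0.1,-0.1,1.2,0]]]'; python3 s.py; python3 go.py "(1,130,68)"
```

```text
t: 21.15
eef_pos: [0.5697, 0.0721, 0.0707]
ee_rot: [-3.058, -0.546, 0.307]
force: [-0.9, -0.3, -0.8]
width: 0.0436
gripper_force: 0.0
21.15 [ 0.47  0.18 -0.84 -0.04 -0.    1.48] [0.57  0.072 0.071] tilt 31.6 az 26.7 tooly [ 0.342 -0.937 -0.071]
(1,130,68) [0.571 0.074 0.068] rows [-0.   -0.03  0.13]
local now [ -0.6 128.9  70.7]
```

```bash
python3 -m crank '[[[0,0,0,0],[0,0,0,0],[0,0,0,0],[0,0,0,0]]]' 1 15; python3 go.py "(-0.6,105,71)" "(-0.6,82,71)" "(-0.6,80,71)"
```

```text
t: 21.65
eef_pos: [0.5696, 0.0719, 0.071]
ee_rot: [-3.058, -0.547, 0.307]
force: [-2.6, -0.9, 3.6]
width: 0.0145
gripper_force: 15.0
(-0.6,105,71) [0.577 0.049 0.071] rows [-0.    0.95 -0.08]
(-0.6,82,71) [0.583 0.027 0.071] rows [-0.01  1.86 -0.16]
(-0.6,80,71) [0.584 0.025 0.071] rows [-0.01  1.94 -0.17]
local now [ -0.8 128.8  71. ]
```

```bash
python3 -m crank '[[[0,0.3,-0.02,0],[0,0.6,-0.05,0],[0,0.95,-0.08,0],[0,0.95,-0.08,0]]]'; python3 s.py; python3 go.py "(-0.6,88,71)" "(-0.6,82,71)"
```

```text
t: 22.15
eef_pos: [0.5768, 0.0487, 0.071]
ee_rot: [-3.058, -0.546, 0.306]
force: [-4.6, -0.8, 5.8]
width: 0.0144
gripper_force: 15.0
22.15 [ 0.37  0.19 -0.69 -0.34 -0.16  1.86] [0.577 0.049 0.071] tilt 31.6 az 26.7 tooly [ 0.342 -0.937 -0.071]
(-0.6,88,71) [0.582 0.033 0.071] rows [-0.    0.66 -0.06]
(-0.6,82,71) [0.583 0.027 0.071] rows [-0.    0.9  -0.08]
local now [ -0.7 104.5  71. ]
```

```bash
python3 -m crank '[[[0,0.25,-0.02,0],[0,0.5,-0.04,0],[0,0.75,-0.07,0],[0,0.85,-0.07,0],[0,0.85,-0.07,0]]]'; python3 go.py; python3 -m crank '[[[0,0.1,-0.01,0],[0,0.1,-0.01,0]]]';python3 go.py
```

```text
t: 22.78
eef_pos: [0.5831, 0.0285, 0.071]
ee_rot: [-3.059, -0.546, 0.307]
force: [-5.7, -1.5, 8.0]
width: 0.0142
gripper_force: 15.1
local now [-0.6 83.3 71. ]
t: 23.02
eef_pos: [0.5831, 0.0281, 0.071]
ee_rot: [-3.056, -0.545, 0.307]
force: [-9.2, 10.9, 9.7]
width: 0.0144
gripper_force: 15.1
local now [-0.6 82.9 71. ]
```

```bash
python3 -m crank '[[[0,0.08,0,0],[0,0.08,0,0]]]';python3 go.py
```

```text
t: 23.28
eef_pos: [0.5832, 0.0279, 0.0708]
ee_rot: [-3.054, -0.544, 0.307]
force: [-13.7, 20.5, 14.0]
width: 0.0148
gripper_force: 15.0
local now [-0.7 82.7 70.8]
```

```bash
python3 -m crank '[[[0,0,0,0],[0,0,0,0],[0,0,0,0],[0,0,0,0]]]' 0.5; python3 -m crank '[[[0,0,-0.8,0],[0,0,-2,0],[0,0,-3.5,0],[0,0,-3.5,0]]]'; python3 s.py; python3 - <<'E'
from h import *
from go import O,A
st=arm.get_state()
im,d=arm.grab_frame("wrist");P=cloud("wrist",d,np.ones(d.shape,bool),st)
L=(P-O)@A*1000
G=L[(abs(L[:,2]-83)<6)&(abs(L[:,0])<25)&(L[:,1]>50)&(L[:,1]<150)];print("grip local",G.mean(0),len(G))
ims,d=arm.grab_frame("side");cv2.imwrite("pics/f.png",np.hstack([cv2.resize(im[...,::-1],(400,300)),cv2.resize(ims[130:430,180:420,::-1],(400,500))[:300]]) if 0 else cv2.resize(ims[100:420,130:430,::-1],(560,600)))
cv2.imwrite("pics/f2.png",im[...,::-1])
for r in arm.trace("spacer_mid","side")[:4]:
    Q=cloud("side",d,r["mask"]);print(round(r["score"],2),np.median(Q,0).round(3))
E
```

```text
t: 23.78
eef_pos: [0.5848, 0.0244, 0.0704]
ee_rot: [-3.059, -0.546, 0.307]
force: [0.1, 0.2, 0.3]
width: 0.0426
gripper_force: 0.0
t: 24.28
eef_pos: [0.544, 0.0037, 0.1476]
ee_rot: [-3.059, -0.55, 0.307]
force: [0.9, -0.5, -0.5]
width: 0.0438
gripper_force: 0.0
24.27 [ 0.28 -0.   -0.68 -0.27 -0.36  1.85] [0.544 0.004 0.148] tilt 31.9 az 26.6 tooly [ 0.343 -0.937 -0.07 ]
grip local [ 0.08926594 83.58112182 82.9693092 ] 514
0.72 [ 0.596 -0.192  0.045]
0.65 [ 0.522 -0.343  0.057]
0.54 [0.807 0.092 0.059]
```

View pics/f.png

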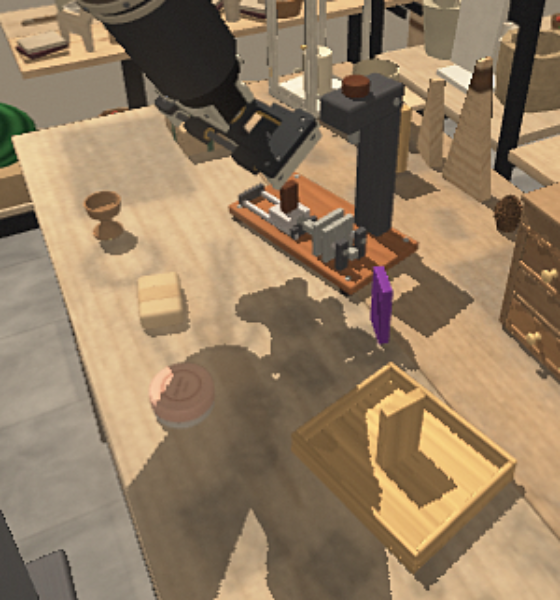

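View pics/f2.png

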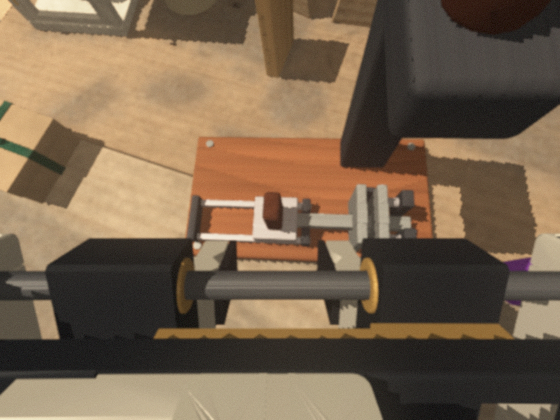

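The slide block sits against its stop at (305,215) and the bar passes through the throat to (400,222). The spacer stands in the tray at side crop (400,435), and the bystanders are untouched. I'll hand in.

```bash
python3 -c "
from station import arm
print(arm.job_done())"
```

```text
the job is handed in; nothing more can be done
None
```

The job is handed in at about 24 s: the spacer stands in the wooden tray, the feed slide is home against its end stop with its bar through the empty throat, and neither the punch head nor the bystanders showed any sign of being touched.

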